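# Hook out the test-tile tray

## Task

Pick up the red-handled hook, reach its end under the edge of the low steel shelf, catch the brass pull eye hidden there and draw the tile tray out until it stops. The eye is delicate: find it by gentle touch, push and pull only lightly, and touch the shelf and tray with the hook alone, not with your hand. Then unhook and lay the hook flat on the bench, clear of the shelf and tray; leave the pots and bottles where they stand.

Things in the scene. Friction and masses are not known exactly. Their poses are not given: they have to be found in the camera images.
- rack: Low dark-steel bench shelf, fixed: 250 deep (x), 270 wide (y), 100 high, with glazed little trees on top at the rear; closed at the sides and back, open only at the front, towards the robot. Origin at bench level under the middle of the top plate's front edge; x points inwards (away from the opening), y left, z up. A wooden tile tray slides inside, with a brass pull eye on its face.
- shelf_edge (a point): Middle of the lower front edge of the shelf's top plate (12 thick), 88 mm above the bench; axes as the rack's. Below it the opening is clear from 6 to 88 mm above the bench and 125 mm to either side.
- tray_face (a point): Middle of the tray's upright face, 50 mm above the bench, axes as the rack's; the face is 230 wide, spans 10 to 70 mm above the bench and lies 65 mm behind the shelf's edge less the tray joint's value. The eye is a loop of 7 mm round bar standing in the x-z plane; one passes through it along y. Clear opening: 3 to 32 mm in front of the face, 15 mm above and below this point.
- eye_middle (a point): Middle of the RANGE of places for the eye, in its opening's centre: 16 mm in front of the tray's face, 50 mm above the bench. The eye itself is screwed fast anywhere from 26 mm right (-y) to 26 mm left (+y) of this point: not measured, hidden from above, to be felt for. It does not give sideways, and is damaged by forces much over 10 N. Its front bar is 36 mm in front of the face.
- tray (a joint): How far the tray has been drawn out towards the opening (-x of the rack), m: 0 fully in, 0.10 fully out against its stop. It starts between 0 and 0.015. It slides with about 2.5 N of friction plus about 12 N per m/s, and stays where it is left. The eye is sprung: pulled outwards it first draws out from the tray by 1 mm per 0.7 N, up to 15 mm, and springs back when let go, so the stop is felt as a steadily rising pull.
- hook: Loose pull hook lying flat on the bench, about 110 g. Red handle 90 long (x), 22 wide (y), 30 high (z); origin at the centre of its underside; grip it at its middle, across y. A steel rod, 8 diameter, 15 mm above the underside, runs from the handle along x to x = 130, turns square left (+y) for 24 mm and ends in a lip turned back to x = 125, y = 28 (bar's axis).
- hook_tip (a point): Middle of the hook's sideways-turned end, on the bar's axis: at x = 130, y = 13, z = 15 mm in the hook's frame.
- glaze_jar: Glaze jar with a red label, 52 diameter, 65 high, standing on the shelf's top. Origin at its base.
- pinch_pot: Terracotta cup, 64 diameter, 60 high, standing on the shelf's top. Origin at its base.
- water_bottle: Green bottle, 66 diameter, 170 high, standing on the bench on the robot's left. Origin at its base.
- clay_vase: Pale unglazed vase, 84 diameter, 100 high, standing on the bench on the robot's right. Origin at its base.
Mind the look-alikes: they are no part of the job. There is more than one size of the hook; the job needs the middle-sized.

How it is judged:
By the outcome, as a careful person would: the job done as asked, in the order asked, and still so for the second after the job is handed in, with the robot touching nothing.
It also fails if it takes over 64 s, if anything falls off the work surface, if the arm or the gripper's body presses on something with over 40 N, if the wrist force passes 120 N, or if a joint passes its speed limit or range.

## Robot

A 6-joint arm with a two-finger parallel gripper is mounted at the origin on the work surface. World frame = base frame: x ahead of the robot, y to its left, z up, the work surface at z = 0. Lengths are in m, angles in rad, forces in N, time in s.
With the tool pointing down it reaches from about 0.35 to 0.925 m from the base axis. Payload 6.4 kg.
Tool frame: the origin (TCP) lies midway between the tips of the shut fingers; the grasp point (between the pads) lies 19 mm behind it; z points along the fingers, y is the direction in which the jaws open and shut (so a half turn about z gives the same grasp; the last joint's range is limited). The gripper opens to 85 mm and grips with 20 to 120 N. Pads are 22 mm wide; open, the fingers measure 114 mm over their backs; the gripper's body (76 mm by 85 mm) begins 54 mm behind the grasp point. The pads swing forward as they close: fully open they stand 13 mm farther back than shut.
Start: joints at [0.935, 0.245, 1.558, -0, 1.339, -0.174], TCP at [0.29, 0.582, 0.203] pointing down, gripper open.
Joint ranges: [-3.13, 3.13], [-1.02, 2.26], [0.13, 2.54], [-0.95, 4.09], [0.21, 2.88], [-2.74, 2.74]. Speed limits (rad/s): [2.57, 2.57, 3.14, 3.14, 3.14, 3.14].

## Interface

Orientations are given as a unit quaternion [x, y, z, w].
In Python, from workcell import manip, jaws, planner, camera, get_calibration, read_clock, read_joints, read_dq, read_tau, read_eef_pos, read_tool_rot, read_wrist_force, read_torque, read_width gives the robot as it stands. The module is installed in compiled form; this text tells all that it offers. Calls block until the motion is done:
- manip.reach(position, orientation): joint-space move of the TCP to a pose.
- manip.line_to(position, rotation=None, vel=0.15): straight line of the TCP; rotation=None keeps the orientation; vel is the mean speed in m/s.
- manip.movej(angles): joint-space move.
- jaws.move_gripper(opening, grasp_force=None): opening from 0.0 (shut) to 1.0 (fully open); grasp_force is the grip in N (None keeps the last); returns when the fingers have stopped.
- manip.hold(seconds).
- planner.ik(position, orientation): joint angles nearest the present ones, or None.
- camera(name): name is "side" or "top" or "wrist"; returns the picture (420x560x3 uint8, red, green, blue); there is no depth.
- get_calibration(name): a dict with "fovy" (degrees; the focal length in pixels is half the picture's height over the tangent of half this angle, whatever the lens; pixels are square), "cx", "cy" (the principal point, pixels), "extrinsics" (4x4, takes a point from camera to world coordinates). Camera axes: x right, y down, z forward; pixel columns grow to the right and rows downward; lengths in m; the calibration is good to about 2 mm. A picture is of the moment at which its call begins: read the wrist's pose just before it. get_calibration takes no time and is no camera call; for the wrist camera it gives the pose at the moment of the call.
A pose or a line that the arm cannot do raises manip.Unreachable and nothing moves.
- manip.hand_in(): hands the job in, once; it reports no verdict.
Readings, each from a call of its own:
- read_clock(): time.
- read_joints(): joint angles.
- read_dq(): joint speeds.
- read_tau(): joint torques, N m.
- read_eef_pos(): TCP position.
- read_tool_rot(): TCP orientation.
- read_wrist_force(): force on the tool from outside, world axes, zero at the start.
- read_torque(): the same for the moment, N m.
- read_width(): opening from 0.0 (shut) to 1.0 (fully open).
Only numpy, scipy, OpenCV 4.12 (cv2) and the standard library are available. Lean on these libraries where they do the work, as an engineer would, in place of code of your own. Each camera call takes 0.05 s, during which the arm holds its last target.

## Working session

There is one attempt and no reset: what is moved stays moved. The work goes in short steps, each a Python script; the robot and the scene stay as the last script left them, time stands still between calls to the robot, and variables do not carry over. Pictures are saved under pics/ and viewed, and the job is handed in when it is done.

```bash
mkdir -p pics; python3 - <<'E'
from workcell import *
import cv2
for n in ("side","top","wrist"):
    c=get_calibration(n); print(n,c["fovy"],c["cx"],c["cy"]); print(c["extrinsics"])
    cv2.imwrite(f"pics/{n}0.png",camera(n)[:,:,::-1])
print(read_clock(),read_tool_rot())
E
```

```text
side 51.40776619799706 280.7957616808895 207.01130096304277
[[ 0.9285899  -0.27067138  0.25388542  0.15824336]
 [-0.37077559 -0.70560094  0.60386487 -0.82192991]
 [ 0.01569285 -0.65487734 -0.75557224  1.05696585]
 [ 0.          0.          0.          1.        ]]
top 52.354789188889015 283.7752249319005 206.16232228865738
[[-0.11303448 -0.96904223  0.21950024  0.24605304]
 [-0.99358927  0.11066209 -0.02311435 -0.01607291]
 [-0.00189157 -0.2207058  -0.97533859  1.21422419]
 [ 0.          0.          0.          1.        ]]
wrist 70.80922784039419 277.4558292807508 214.2004144763385
[[ 0.44549377  0.85717199  0.25844048  0.22266537]
 [ 0.89528441 -0.42618495 -0.12973904  0.61450712]
 [-0.00106523  0.28917567 -0.95727546  0.37256414]
 [ 0.          0.          0.          1.        ]]
0.15 [ 2.28856450e-01  9.73459886e-01 -6.95694924e-04 -3.02673403e-04]
```

View pics/side0.png

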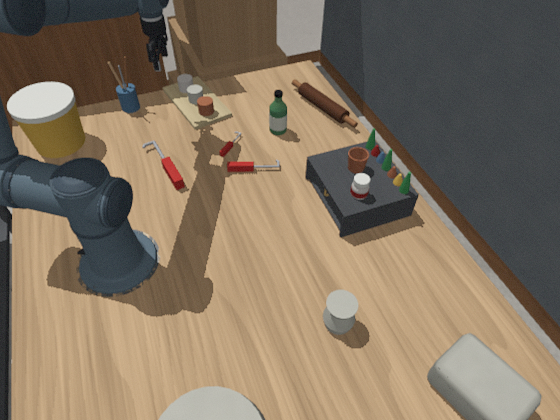

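View pics/top0.png

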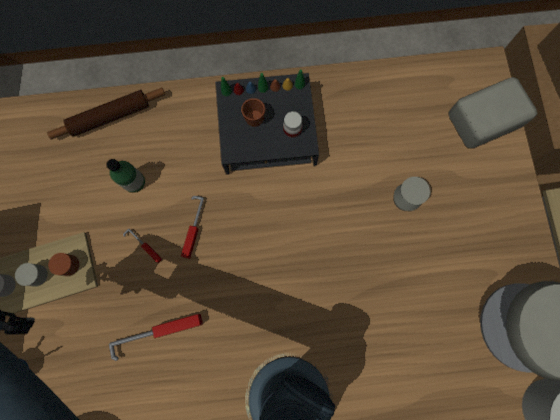

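View pics/wrist0.png

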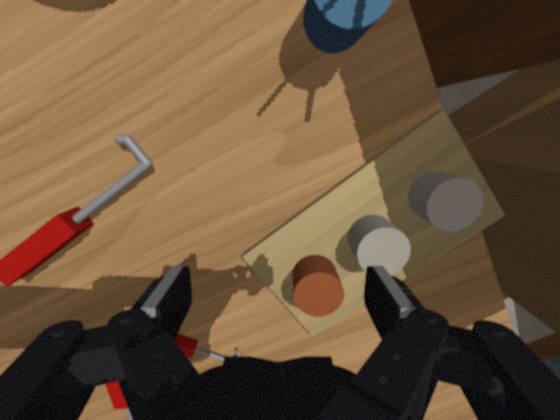

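Three red-handled hooks appear in the top view: large at (160,330), one at (193,227) and small at (145,247). Next I'll enlarge them and measure their sizes.

```bash
cat > h.py <<'E'
import numpy as np, cv2
from workcell import *
from scipy.spatial.transform import Rotation as R
def ray(cal,u,v,z):
    f=210/np.tan(np.radians(cal["fovy"])/2); T=cal["extrinsics"]
    d=T[:3,:3]@np.array([(u-cal["cx"])/f,(v-cal["cy"])/f,1]); o=T[:3,3]
    return o+d*(z-o[2])/d[2]
def proj(cal,p):
    f=210/np.tan(np.radians(cal["fovy"])/2); T=cal["extrinsics"]
    q=T[:3,:3].T@(np.asarray(p)-T[:3,3]); return q[:2]/q[2]*f+[cal["cx"],cal["cy"]]
def crop(img,x0,y0,w,h,s,fn):
    cv2.imwrite(fn,cv2.resize(img[y0:y0+h,x0:x0+w,::-1],None,fx=s,fy=s,interpolation=cv2.INTER_CUBIC))
E
python3 - <<'E'
from h import *
t=cv2.imread("pics/top0.png")[:,:,::-1]; s=cv2.imread("pics/side0.png")[:,:,::-1]
crop(t,100,180,133,100,6,"pics/t_hooks.png")
crop(t,205,60,133,120,5,"pics/t_rack.png")
crop(s,200,120,100,70,8,"pics/s_hooks.png")
crop(s,295,120,130,120,5,"pics/s_rack.png")
E
```

```text
(no output)
```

View pics/t_hooks.png

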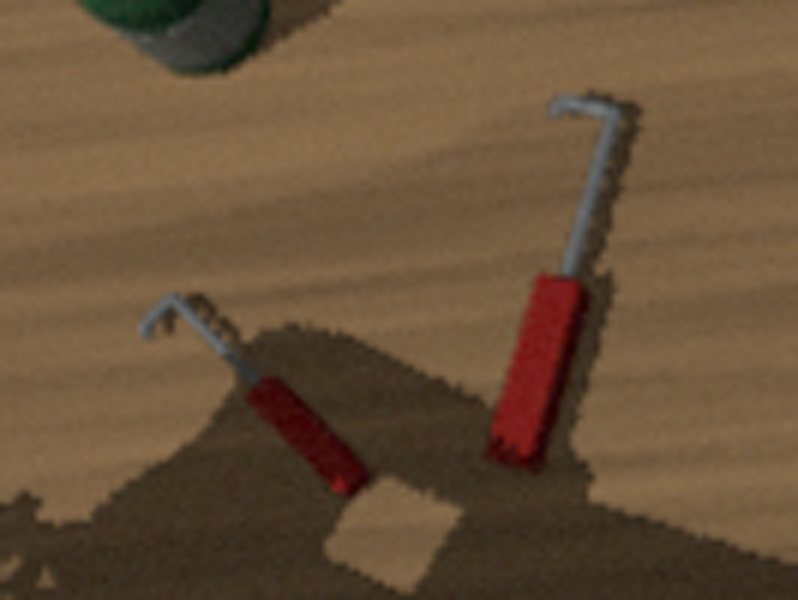

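View pics/t_rack.png

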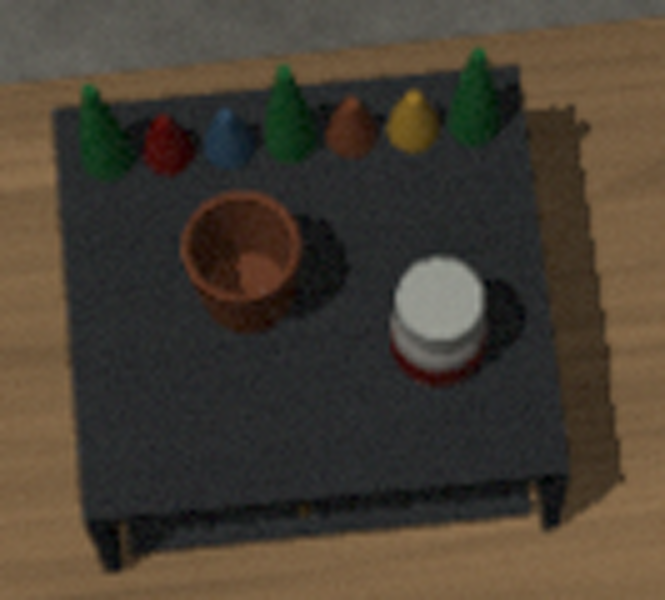

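View pics/s_hooks.png

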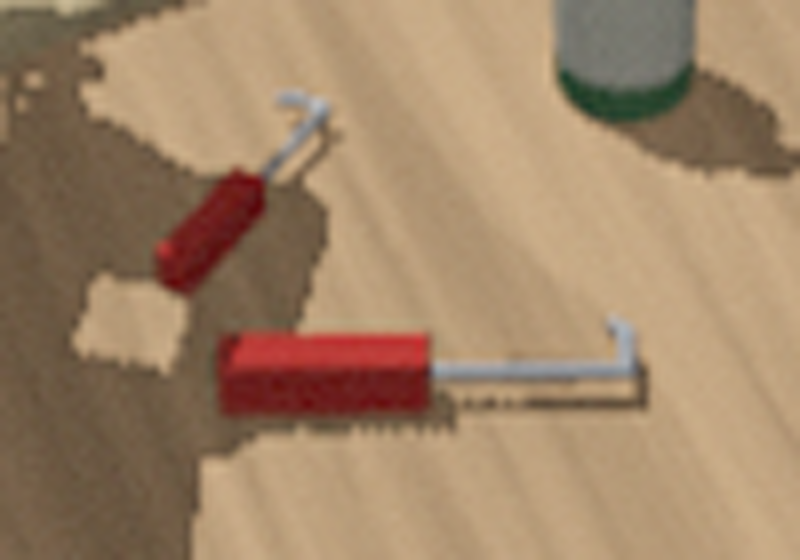

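View pics/s_rack.png

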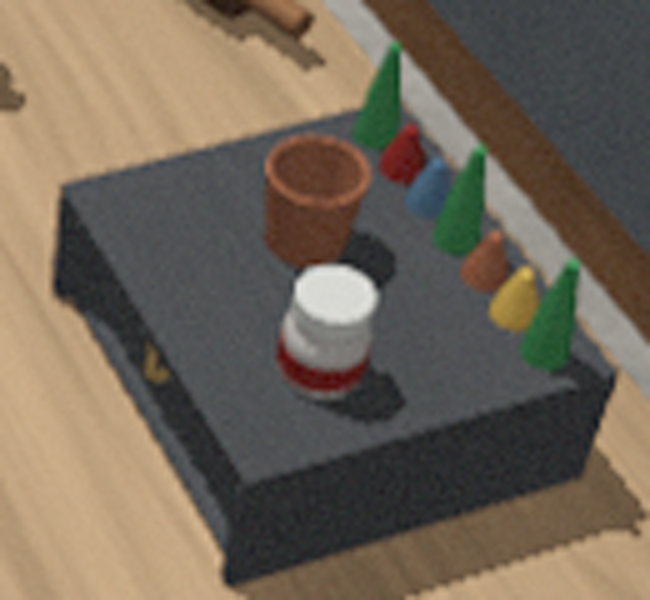

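```bash
python3 - <<'E'
from h import *
np.set_printoptions(precision=4,suppress=True)
T=get_calibration("top");S=get_calibration("side")
th=lambda u,v,z:ray(T,100+(u-2.5)/6,180+(v-2.5)/6,z)
tr=lambda u,v,z:ray(T,205+(u-2)/5,60+(v-2)/5,z)
sh=lambda u,v,z:ray(S,200+(u-3.5)/8,120+(v-3.5)/8,z)
sr=lambda u,v,z:ray(S,295+(u-2)/5,120+(v-2)/5,z)
print("hook top FL FR BL BR(.03)",*[th(*p,.03) for p in((540,275),(588,285),(490,452),(540,462))],sep="\n")
print("rodstart,corner,tip",*[th(*p,.015) for p in((570,275),(615,110),(555,105))],sep="\n")
print("side handle top BL FL FR BR",*[sh(*p,.03) for p in((243,336),(430,336),(430,366),(222,366))],sep="\n")
print("side corner tip",*[sh(*p,.015) for p in((430,370),(630,370),(615,322))],sep="\n")
print("small: ",*[th(*p,.015) for p in((355,485),(262,385),(172,300),(147,330))],sep="\n")
print("rack top FL FR BL BR",*[tr(*p,.1) for p in((87,517),(562,475),(55,110),(520,68))],sep="\n")
print("rack side",*[sr(*p,.1) for p in((65,188),(243,480),(360,110),(612,380))],sep="\n")
print("eye top",tr(304,508,.05),"side",sr(155,372,.05),sr(155,382,.05))
print("jar base/ pot ", sr(323,385,.1), sr(310,250,.1))
print("bottle", ray(S,278,130,0), "vase",ray(S,340,325,0),ray(T,413,195,.05))
t=lambda u,v,z:ray(T,u,v,z)
print("large",*[t(*p,.02) for p in((201,319),(153,331),(114,342),(116,356))],sep="\n")
E
```

```text
hook top FL FR BL BR(.03)
[0.4874 0.2255 0.03  ]
[0.4801 0.2035 0.03  ]
[0.4071 0.2539 0.03  ]
[0.3999 0.2312 0.03  ]
rodstart,corner,tip
[0.4889 0.2144 0.015 ]
[0.567  0.1875 0.015 ]
[0.5728 0.216  0.015 ]
side handle top BL FL FR BR
[0.4173 0.2518 0.03  ]
[0.4918 0.2235 0.03  ]
[0.4857 0.2061 0.03  ]
[0.4034 0.2373 0.03  ]
side corner tip
[0.4896 0.2187 0.015 ]
[0.57   0.1882 0.015 ]
[0.5749 0.2186 0.015 ]
small: 
[0.4009 0.3208 0.015 ]
[0.4528 0.362  0.015 ]
[0.4983 0.4028 0.015 ]
[0.4852 0.4151 0.015 ]
rack top FL FR BL BR
[0.6364 0.1118 0.1   ]
[ 0.6308 -0.1496  0.1   ]
[0.8824 0.1102 0.1   ]
[ 0.8783 -0.1577  0.1   ]
rack side
[0.6394 0.1094 0.1   ]
[ 0.6346 -0.1513  0.1   ]
[0.856  0.1093 0.1   ]
[ 0.8769 -0.1611  0.1   ]
eye top [ 0.6451 -0.0063  0.05  ] side [ 0.6482 -0.0173  0.05  ] [ 0.6445 -0.025   0.05  ]
jar base/ pot  [ 0.7129 -0.1026  0.1   ] [0.7605 0.0022 0.1   ]
bottle [0.6466 0.3848 0.    ] vase [ 0.5066 -0.4099  0.    ] [ 0.4988 -0.408   0.05  ]
large
[0.2292 0.2135 0.02  ]
[0.2126 0.344  0.02  ]
[0.1961 0.4491 0.02  ]
[0.1598 0.4447 0.02  ]
```

Sizes by hook:

| Hook | Top-view pixel | Handle length | Centre to rod end |
|---|---|---|---|
| Middle | (193,227) | about 88 mm | about 129 mm |
| Large | (160,330) | about 130 mm | – |
| Small | (145,247) | about 66 mm | – |

The hook at (193,227) fits the description, and the enlarged crop confirms it. I'll look into the shelf opening with the wrist camera, then over the hook.

```bash
cat >> h.py <<'E'
def quat(psi,a=0.0):
    """hook heading psi, tool tilted forward by a"""
    h=np.array([np.cos(psi),np.sin(psi),0]); y=np.array([-np.sin(psi),np.cos(psi),0])
    z=np.sin(a)*h-np.cos(a)*np.array([0,0,1.]); x=np.cross(y,z)
    return R.from_matrix(np.c_[x,y,z]).as_quat()
E
python3 - <<'E'
from h import *
np.set_printoptions(precision=4,suppress=True)
p=[0.45,-0.03,0.16];q=quat(0,np.radians(40))
print(planner.ik(p,q))
manip.reach(p,q)
print(read_clock(),read_eef_pos(),read_joints())
cv2.imwrite("pics/w1.png",camera("wrist")[:,:,::-1])
np.save("w1.npy",get_calibration("wrist"),allow_pickle=True)
E
```

```text
NoneTraceback (most recent call last):
  File "<stdin>", line 5, in <module>
workcell.Unreachable: the arm cannot take that pose within its joint ranges
```

```bash
python3 - <<'E'
from h import *
np.set_printoptions(precision=3,suppress=True)
for a in (15,25,30,40):
  for x in (.45,.5,.55):
    for z in (.12,.2,.28):
      j=planner.ik([x,-.03,z],quat(0,np.radians(a)))
      if j is not None: print(a,x,z,np.array(j))
print("hook",planner.ik([.446,.229,.01],quat(np.radians(-18.7))))
E
```

```text
15 0.45 0.12 [-0.382 -0.343  2.3    0.119  0.944 -2.011]
15 0.45 0.2 [-0.382 -0.452  2.223  0.107  1.129 -1.987]
15 0.45 0.28 [-0.382 -0.511  2.117  0.1    1.293 -1.969]
15 0.5 0.12 [-0.337 -0.191  2.182  0.109  0.906 -1.964]
15 0.5 0.2 [-0.337 -0.298  2.113  0.097  1.081 -1.942]
15 0.5 0.28 [-0.337 -0.362  2.015  0.09   1.242 -1.926]
15 0.55 0.12 [-0.301 -0.057  2.062  0.099  0.888 -1.924]
15 0.55 0.2 [-0.301 -0.159  1.999  0.088  1.053 -1.906]
15 0.55 0.28 [-0.301 -0.225  1.908  0.082  1.209 -1.891]
25 0.45 0.12 [-0.437 -0.477  2.423  0.249  0.812 -2.144]
25 0.45 0.2 [-0.437 -0.599  2.344  0.213  1.007 -2.086]
25 0.45 0.28 [-0.437 -0.657  2.233  0.195  1.172 -2.048]
25 0.5 0.12 [-0.378 -0.301  2.303  0.233  0.744 -2.089]
25 0.5 0.2 [-0.378 -0.422  2.234  0.196  0.93  -2.035]
25 0.5 0.28 [-0.378 -0.491  2.134  0.176  1.096 -1.998]
25 0.55 0.12 [-0.334 -0.152  2.183  0.215  0.707 -2.039]
25 0.55 0.2 [-0.334 -0.269  2.121  0.18   0.882 -1.99 ]
25 0.55 0.28 [-0.334 -0.341  2.03   0.161  1.043 -1.957]
30 0.45 0.12 [-0.469 -0.544  2.486  0.336  0.753 -2.234]
30 0.45 0.2 [-0.469 -0.674  2
[... 219 characters left out ...]
55  2.195  0.231  1.025 -2.045]
30 0.55 0.12 [-0.352 -0.193  2.242  0.302  0.618 -2.127]
30 0.55 0.2 [-0.352 -0.319  2.182  0.243  0.797 -2.05 ]
30 0.55 0.28 [-0.352 -0.397  2.091  0.212  0.962 -2.001]
40 0.45 0.2 [-0.542 -0.831  2.533  0.449  0.869 -2.305]
40 0.45 0.28 [-0.542 -0.889  2.416  0.398  1.028 -2.217]
40 0.5 0.12 [-0.454 -0.437  2.479  0.591  0.531 -2.453]
40 0.5 0.2 [-0.454 -0.597  2.416  0.439  0.725 -2.266]
40 0.5 0.28 [-0.454 -0.681  2.317  0.37   0.894 -2.167]
40 0.55 0.12 [-0.391 -0.258  2.354  0.592  0.455 -2.42 ]
40 0.55 0.2 [-0.391 -0.41   2.301  0.426  0.635 -2.227]
40 0.55 0.28 [-0.391 -0.503  2.213  0.348  0.802 -2.124]
hook [ 0.248  0.175  2.039 -0.     0.928 -0.997]
```

```bash
python3 - <<'E'
from h import *
np.set_printoptions(precision=4,suppress=True)
p=[0.49,-0.04,0.15];q=quat(0,np.radians(40))
print(planner.ik(p,q))
manip.reach(p,q)
print(read_clock(),read_eef_pos(),read_wrist_force())
im=camera("wrist")
cv2.imwrite("pics/w1.png",im[:,:,::-1])
np.save("w1.npy",get_calibration("wrist"),allow_pickle=True)
E
```

```text
[-0.4999 -0.5449  2.4825  0.5411  0.6413 -2.4158]
2.4583 [ 0.4903 -0.0398  0.1504] [0.5605 0.0575 0.3661]
```

View pics/w1.png

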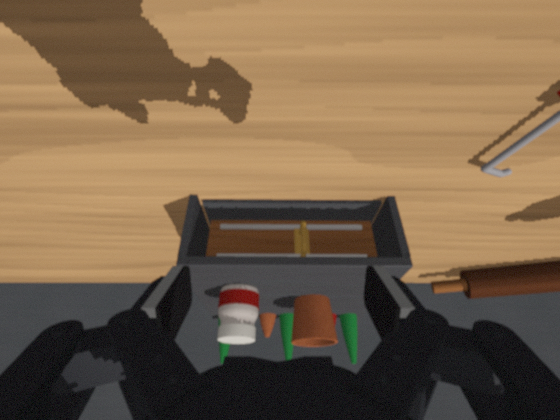

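```bash
python3 - <<'E'
from h import *
im=cv2.imread("pics/w1.png")
c=im[185:280,170:420]
cv2.imwrite("pics/w1c.png",cv2.resize(c,None,fx=3.2,fy=3.2,interpolation=cv2.INTER_CUBIC))
E
```

```text
(no output)
```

View pics/w1c.png

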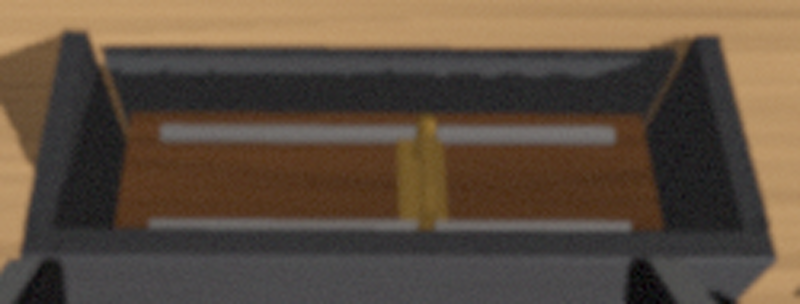

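```bash
python3 - <<'E'
from h import *
np.set_printoptions(precision=4,suppress=True)
c=np.load("w1.npy",allow_pickle=True).item()
w=lambda u,v,z:ray(c,170+(u-1.1)/3.2,185+(v-1.1)/3.2,z)
print("top edge z.1",w(22,256,.1),w(773,257,.1))
print("low edge z.088",w(50,231,.088),w(752,231,.088))
print("leg bottoms outer z0",w(64,32,0),w(718,38,0))
print("face bottom z.01",w(130,112,.01),w(645,116,.01))
print("eye low end z~.03",w(428,118,.031),w(428,118,.035),"upper",w(427,225,.065))
E
```

```text
top edge z.1 [ 0.6308 -0.1525  0.1   ] [0.6321 0.1107 0.1   ]
low edge z.088 [ 0.6361 -0.1462  0.088 ] [0.6365 0.1078 0.088 ]
leg bottoms outer z0 [ 0.6338 -0.1547  0.    ] [0.638  0.1151 0.    ]
face bottom z.01 [ 0.6796 -0.1351  0.01  ] [0.6832 0.0951 0.01  ]
eye low end z~.03 [ 0.6508 -0.0057  0.031 ] [ 0.6443 -0.0064  0.035 ] upper [ 0.68   -0.0056  0.065 ]
```

Wrist view checks out: shelf width 0.2697 m against 0.270, tray face 0.230 m against 0.230. The eye sits at y ≈ -0.006 and the face at x ≈ 0.682. Next, hover over the hook and refine its pose.

```bash
python3 - <<'E'
from h import *
np.set_printoptions(precision=4,suppress=True)
psi=np.radians(-18.7)
manip.reach([.4465-.03*np.cos(psi)*0,.229,.10],quat(psi))
print(read_clock(),read_eef_pos())
im=camera("wrist")
cv2.imwrite("pics/w2.png",im[:,:,::-1])
np.save("w2.npy",get_calibration("wrist"),allow_pickle=True)
E
```

```text
3.7833 [0.4465 0.2288 0.1   ]
```

View pics/w2.png

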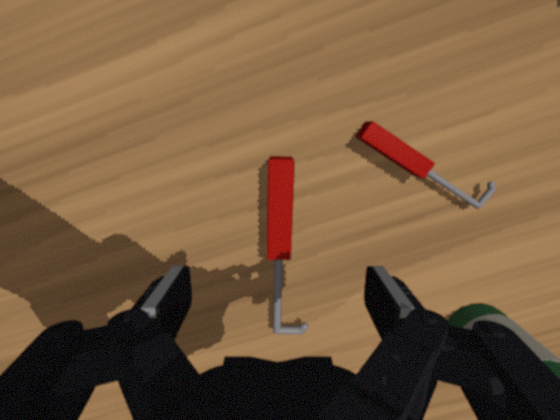

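```bash
python3 - <<'E'
from h import *
im=cv2.imread("pics/w2.png")[:,:,::-1]
crop(im,230,145,110,200,3,"pics/w2c.png")
E
```

```text
(no output)
```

View pics/w2c.png

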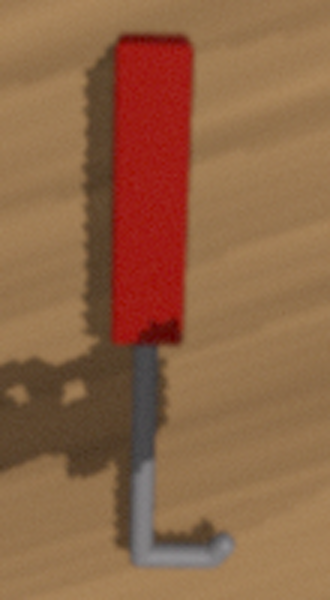

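```bash
python3 - <<'E'
from h import *
np.set_printoptions(precision=4,suppress=True)
c=np.load("w2.npy",allow_pickle=True).item()
w=lambda u,v,z:ray(c,230+(u-1)/3,145+(v-1)/3,z)
P=[w(*p,.03) for p in((118,43),(190,43),(113,342),(182,342))]
for p in P: print(p)
m=np.mean(P,0); b=(P[0]+P[1])/2; f=(P[2]+P[3])/2
print("ctr",m,np.linalg.norm(f-b),np.linalg.norm(P[0]-P[1]),np.degrees(np.arctan2(*(f-b)[1::-1])))
k=w(143,553,.015); print("corner",k,np.linalg.norm((k-m)[:2]),np.degrees(np.arctan2(*(k-m)[1::-1])), "tip",w(225,545,.015))
E
```

```text
[0.3989 0.2373 0.03  ]
[0.4051 0.2557 0.03  ]
[0.4815 0.207  0.03  ]
[0.4881 0.2264 0.03  ]
ctr [0.4434 0.2316 0.03  ] 0.08803266996896862 0.019361349287355396 -19.792501320206306
corner [0.566  0.1878 0.015 ] 0.1301561852488133 -19.680755660500953 tip [0.5719 0.2153 0.015 ]
```

```bash
python3 - <<'E'
from h import *
np.set_printoptions(precision=4,suppress=True)
q=quat(np.radians(-19.5))
manip.reach([.4438,.2313,.06],q)
manip.line_to([.4438,.2313,.004],q,vel=.1)
print(read_clock(),read_eef_pos(),read_wrist_force())
jaws.move_gripper(0.0,60)
print(read_clock(),read_width(),read_wrist_force())
manip.line_to([.4438,.2313,.10],q,vel=.12)
print(read_clock(),read_width(),read_eef_pos(),read_wrist_force(),read_torque())
for n in ("top","wrist"): cv2.imwrite(f"pics/{n}3.png",camera(n)[:,:,::-1])
E
```

```text
4.825 [0.4445 0.2315 0.0047] [-0.3535 -0.0216  1.2243]
5.5917 0.0030025070153211495 [0.7009 0.0551 0.4642]
6.5417 0.0025250933749111208 [0.4431 0.2311 0.0991] [-0.9804  0.8759 -0.4567] [ 0.0439  0.0104 -0.022 ]
```

View pics/wrist3.png

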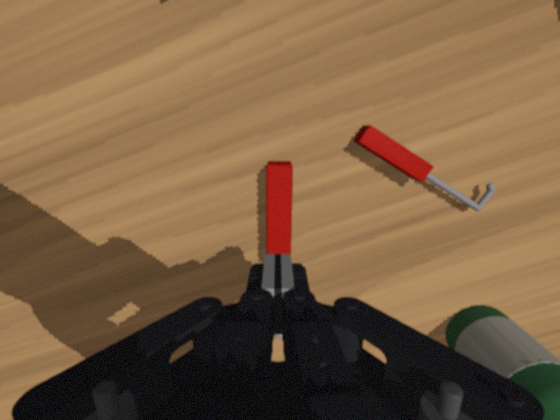

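```bash
python3 - <<'E'
from h import *
np.set_printoptions(precision=4,suppress=True)
c=get_calibration("wrist");print(c["extrinsics"][:3,3],proj(c,read_eef_pos()),proj(c,[.4438,.2313,0.03]),proj(get_calibration("top"),read_eef_pos()))
im=cv2.imread("pics/top3.png")[:,:,::-1]
crop(im,80,150,160,120,5,"pics/top3c.png")
im=cv2.imread("pics/wrist3.png")[:,:,::-1]
crop(im,220,145,120,200,3,"pics/w3c.png")
E
```

```text
[0.3731 0.2557 0.27  ] [277.7947 248.9296] [278.3092 217.2518] [182.9065 237.5441]
```

View pics/top3c.png

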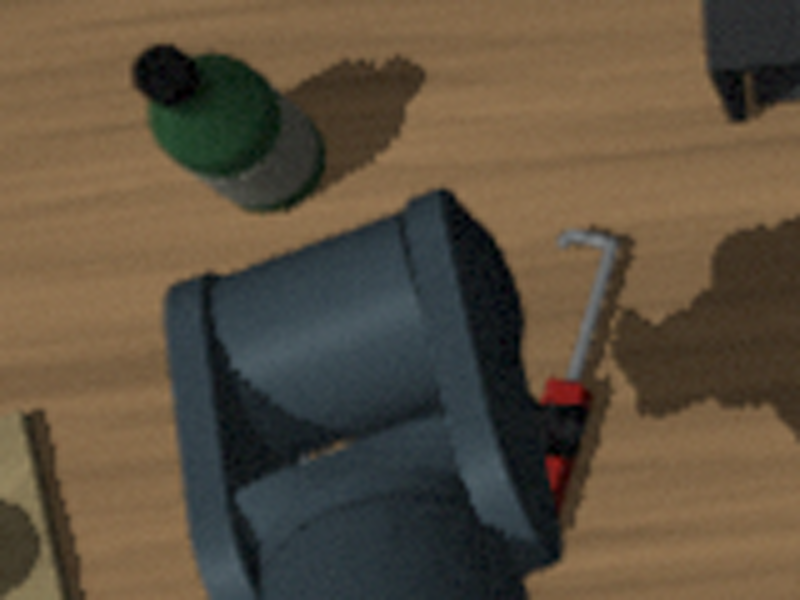

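View pics/w3c.png

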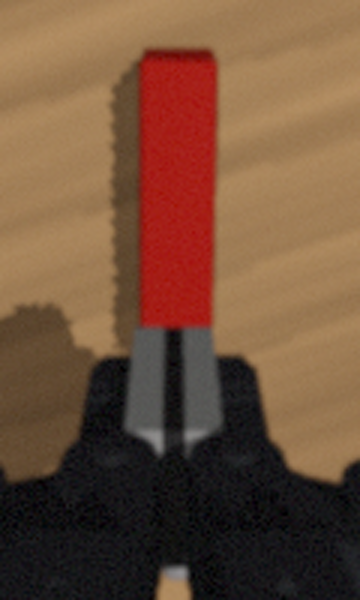

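The hand closed to 0.003 without the handle, and the hook lies unmoved on the bench. I'll redo the grasp and watch each stage.

```bash
python3 - <<'E'
from h import *
np.set_printoptions(precision=4,suppress=True)
q=quat(np.radians(-19.5))
jaws.move_gripper(1.0,60)
print(read_clock(),read_width())
manip.line_to([.4438,.2313,.004],q,vel=.12)
print(read_clock(),read_eef_pos(),read_wrist_force())
im=camera("side");crop(im,180,100,130,100,6,"pics/s4.png")
im=camera("wrist");cv2.imwrite("pics/w4.png",im[:,:,::-1])
E
```

```text
7.425 0.9974484103412645
8.375 [0.4445 0.2315 0.0047] [ 1.1258 -0.0612  0.9357]
```

View pics/s4.png

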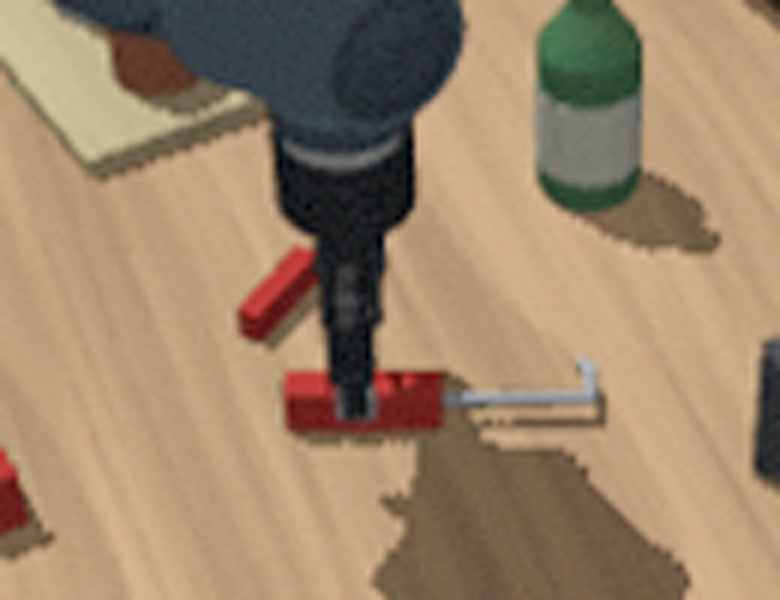

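View pics/w4.png

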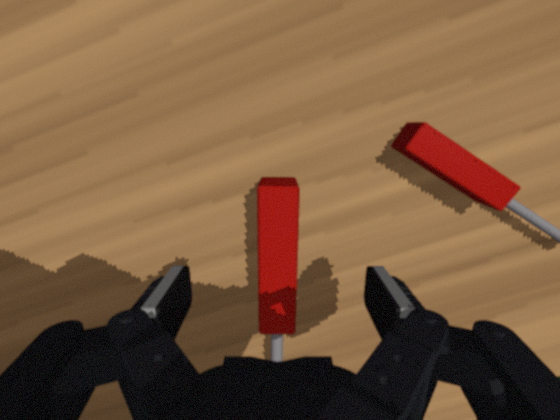

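```bash
python3 - <<'E'
from h import *
np.set_printoptions(precision=4,suppress=True)
for o in (.4,.28,.2):
    jaws.move_gripper(o,60); print(o,read_clock(),read_width(),read_eef_pos(),read_wrist_force())
    crop(camera("side"),180,100,130,100,6,f"pics/s5_{o}.png")
cv2.imwrite("pics/w5.png",camera("wrist")[:,:,::-1])
E
```

```text
0.4 9.025 0.4001533701685872 [0.4438 0.2313 0.004 ] [ 0.2349 -0.4696 -0.2772]
0.28 9.3417 0.28188902958945383 [0.4438 0.2313 0.004 ] [-0.2338  0.7819 -0.8097]
0.2 9.6333 0.20529097036014912 [0.4438 0.2313 0.004 ] [0.3502 0.0352 0.71  ]
```

View pics/w5.png

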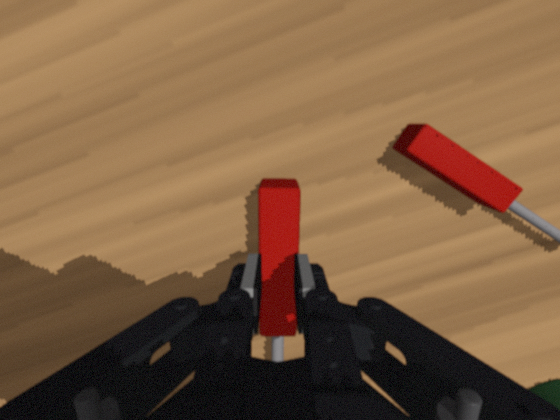

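View pics/s5_0.2.png

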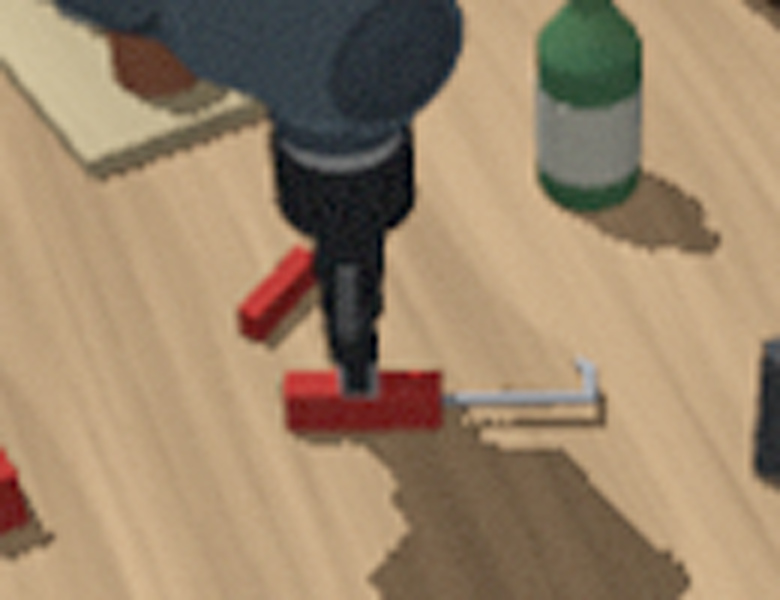

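```bash
python3 - <<'E'
from h import *
np.set_printoptions(precision=4,suppress=True)
for o in (.15,):
    jaws.move_gripper(o,60); print(o,read_clock(),read_width(),read_eef_pos(),read_wrist_force())
    cv2.imwrite("pics/w6.png",camera("wrist")[:,:,::-1])
    crop(camera("side"),180,100,130,100,6,f"pics/s6.png")
E
```

```text
0.15 9.9583 0.15071857423588705 [0.4438 0.2313 0.004 ] [ 0.111  -0.4596  0.4408]
```

View pics/w6.png

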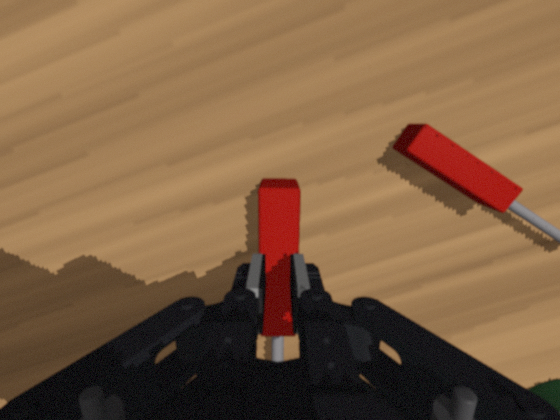

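View pics/s6.png

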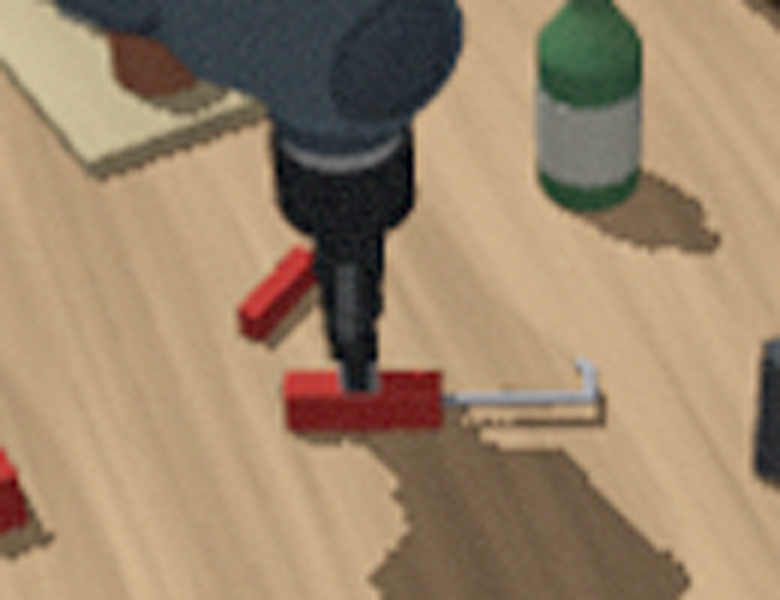

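```bash
python3 - <<'E'
from h import *
np.set_printoptions(precision=2,suppress=True)
S=get_calibration("side");W=get_calibration("wrist");q=R.from_quat(read_tool_rot()).as_matrix();p=read_eef_pos()
print(q)
for dz in (0,-.01,-.02,-.03,-.04):
  for dx in (-.011,.011):
    for dy in (-.008,):
      P=p+q@[dx,dy,dz]; s=proj(S,P); print(dz,dx,dy,(s-[180,100])*6+2.5,proj(W,P))
print(read_joints(), read_width())
E
python3 - <<'E'
from h import *
im=cv2.imread("pics/w6.png")[:,:,::-1]
crop(im,220,230,120,110,6,"pics/w6c.png")
E
```

```text
[[-0.94  0.33 -0.  ]
 [ 0.33  0.94  0.  ]
 [ 0.    0.   -1.  ]]
0 -0.011 -0.008 [379.28 426.22] [265.26 264.8 ]
0 0.011 -0.008 [340.76 426.85] [264.83 232.39]
-0.01 -0.011 -0.008 [378.4  413.62] [264.62 272.29]
-0.01 0.011 -0.008 [339.68 414.25] [264.15 238.36]
-0.02 -0.011 -0.008 [377.51 400.9 ] [263.91 280.63]
-0.02 0.011 -0.008 [338.6  401.52] [263.38 245.03]
-0.03 -0.011 -0.008 [376.62 388.04] [263.11 289.97]
-0.03 0.011 -0.008 [337.5  388.66] [262.52 252.54]
-0.04 -0.011 -0.008 [375.71 375.05] [262.21 300.51]
-0.04 0.011 -0.008 [336.39 375.67] [261.54 261.05]
[ 0.25  0.18  2.04  0.    0.92 -0.98] 0.15082492695557745
```

View pics/w6c.png

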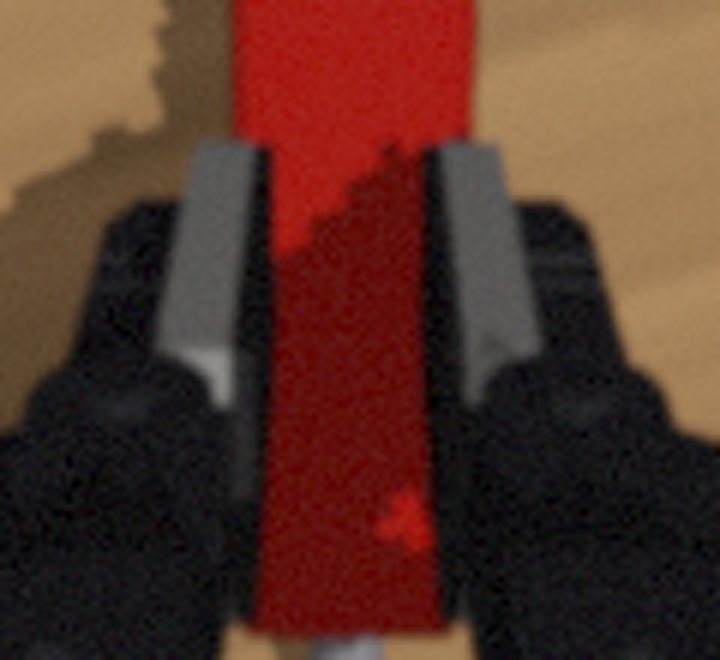

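The side and wrist views agree that the real fingertips sit about 28 mm behind the reported TCP, so the tips closed above the handle at z ≈ 0.032. I'll open and go down further, checking the force as I go.

```bash
python3 - <<'E'
from h import *
np.set_printoptions(precision=4,suppress=True)
q=quat(np.radians(-19.5))
jaws.move_gripper(.6,60)
for z in (-.008,-.014,-.018,-.021):
    manip.line_to([.4438,.2313,z],q,vel=.05)
    f=read_wrist_force(); print(read_clock(),read_eef_pos(),f)
    if f[2]>5: break
crop(camera("side"),180,100,130,100,6,f"pics/s7.png")
E
```

```text
10.9 [ 0.4433  0.2311 -0.0086] [ 0.0933  0.6801 -0.9761]
11.1667 [ 0.4435  0.2312 -0.0144] [ 0.2736  0.0464 -0.2918]
11.4167 [ 0.4436  0.2313 -0.0182] [ 0.1189  0.451  -0.7626]
11.6667 [ 0.4436  0.2313 -0.0212] [ 0.2599 -0.8046 -1.2669]
```

View pics/s7.png

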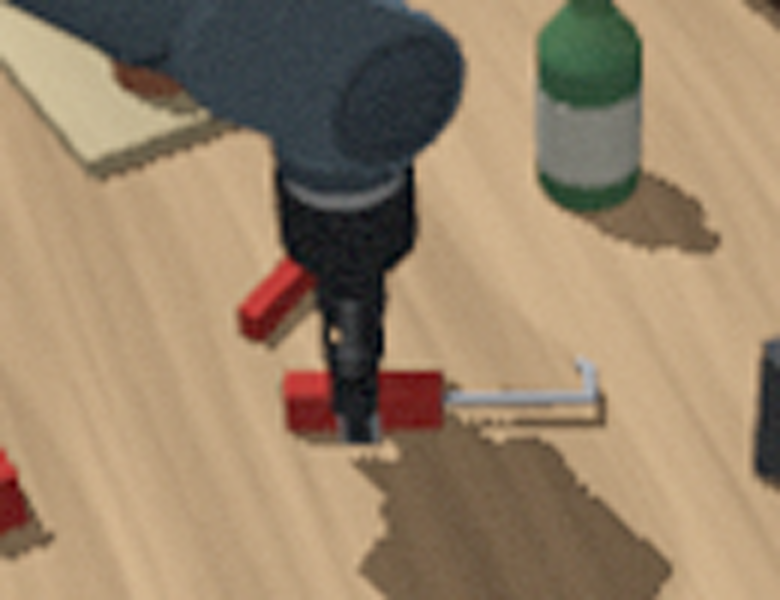

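```bash
python3 - <<'E'
from h import *
np.set_printoptions(precision=4,suppress=True)
q=quat(np.radians(-19.5))
jaws.move_gripper(0,80)
print(read_clock(),read_width(),read_eef_pos(),read_wrist_force())
manip.line_to([.4438,.2313,.06],q,vel=.1)
print(read_clock(),read_width(),read_eef_pos(),read_wrist_force(),read_torque())
cv2.imwrite("pics/w8.png",camera("wrist")[:,:,::-1]);np.save("w8.npy",get_calibration("wrist"),allow_pickle=True)
crop(camera("side"),180,100,130,100,6,f"pics/s8.png")
crop(camera("top"),100,180,133,100,6,"pics/t8.png")
E
```

```text
12.0917 0.23943350272098612 [ 0.4442  0.2314 -0.0206] [-0.6939 -0.5149  3.5579]
13.05 0.23793726691670414 [0.4431 0.2311 0.0592] [-0.2244 -0.1358 -0.8398] [ 0.0676  0.0338 -0.0254]
```

View pics/s8.png

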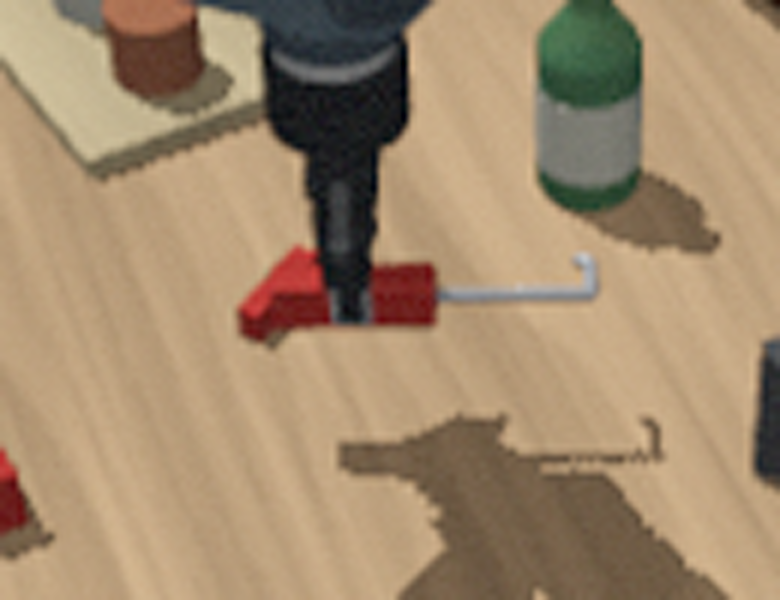

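View pics/w8.png

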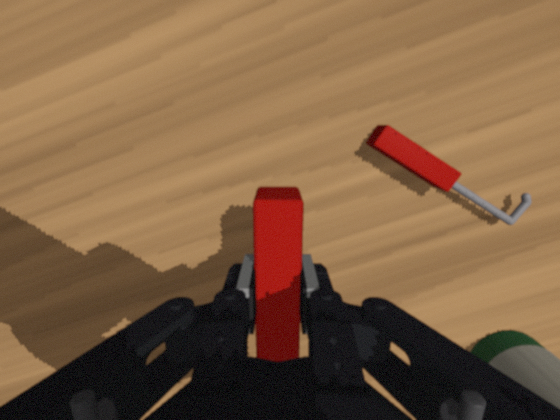

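View pics/t8.png

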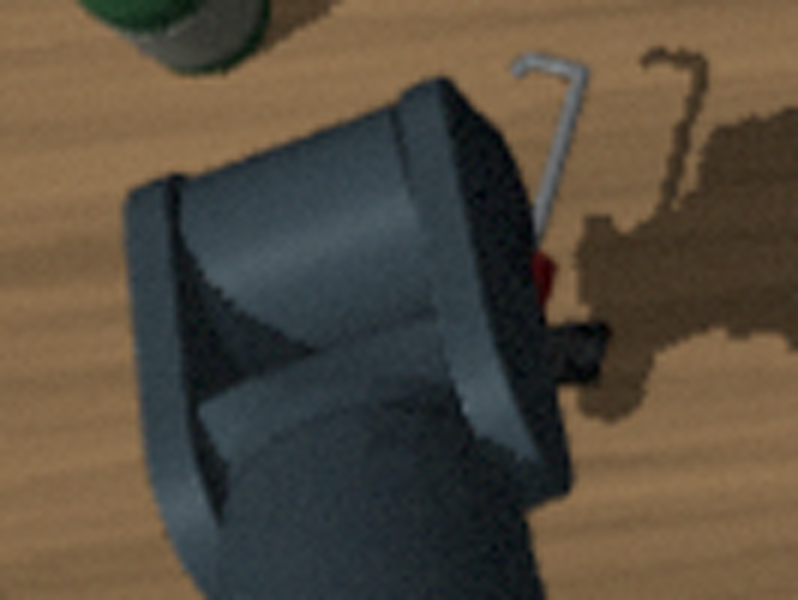

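```bash
python3 - <<'E'
from h import *
np.set_printoptions(precision=4,suppress=True)
T=get_calibration("top");S=get_calibration("side")
for z in (.085,.0948,.1):
  a=ray(T,100+(582-2.5)/6,180+(70-2.5)/6,z); b=ray(S,180+(592-2.5)/6,100+(294-2.5)/6,z); print(z,a,b)
  a=ray(T,100+(518-2.5)/6,180+(70-2.5)/6,z); b=ray(S,180+(578-2.5)/6,100+(261-2.5)/6,z); print(' tip',a,b)
  print('rodstart',ray(S,180+(440-2.5)/6,100+(295-2.5)/6,z))
E
```

```text
0.085 [0.5687 0.1892 0.085 ] [0.5725 0.1974 0.085 ]
 tip [0.572  0.2182 0.085 ] [0.5754 0.2261 0.085 ]
rodstart [0.4933 0.2265 0.085 ]
0.0948 [0.5659 0.1874 0.0948] [0.5684 0.1871 0.0948]
 tip [0.5692 0.2161 0.0948] [0.5712 0.2155 0.0948]
rodstart [0.49   0.216  0.0948]
0.1 [0.5644 0.1865 0.1   ] [0.5661 0.1817 0.1   ]
 tip [0.5677 0.215  0.1   ] [0.5689 0.2099 0.1   ]
rodstart [0.4882 0.2104 0.1   ]
```

Hook held: the corner triangulates to TCP + 0.1305 m along the heading, and the rod is at TCP z + 0.0356. Now to the front of the shelf.

```bash
cat >> h.py <<'E'
PSI=np.radians(-0.8); HX=np.array([np.cos(PSI),np.sin(PSI),0]); HY=np.array([-np.sin(PSI),np.cos(PSI),0]); Q=quat(PSI)
ZC=.05-.0356; O=np.array([.635,-.020,0])   # rack origin
def tcp(u,v,z=ZC):
    "TCP for hook corner at u (inwards from edge), v left, rack frame"
    p=O+HX*(u-.1305)+HY*v; p[2]=z; return p
def favg(n=6,dt=.02):
    F=[]
    for _ in range(n): manip.hold(dt); F.append(read_wrist_force())
    return np.array([np.mean(F,0)@HX,np.mean(F,0)@HY,np.mean(F,0)[2]])
E
python3 - <<'E'
from h import *
np.set_printoptions(precision=4,suppress=True)
manip.reach(tcp(-.06,-.036,.05),Q)
manip.line_to(tcp(-.04,-.036),Q,vel=.1)
print(read_clock(),read_eef_pos(),read_width())
F=[]
for _ in range(10): manip.hold(.02);F.append(read_wrist_force())
print(np.mean(F,0),np.std(F,0),read_clock())
cv2.imwrite("pics/w9.png",camera("wrist")[:,:,::-1])
crop(camera("side"),260,120,133,100,6,f"pics/s9.png")
cv2.imwrite("pics/t9.png",camera("top")[:,:,::-1])
E
```

```text
14.8583 [ 0.464  -0.053   0.0144] 0.23616733269134363
[-0.1183 -0.0141 -0.6938] [0.3711 0.5272 0.7184] 15.025
```

View pics/s9.png

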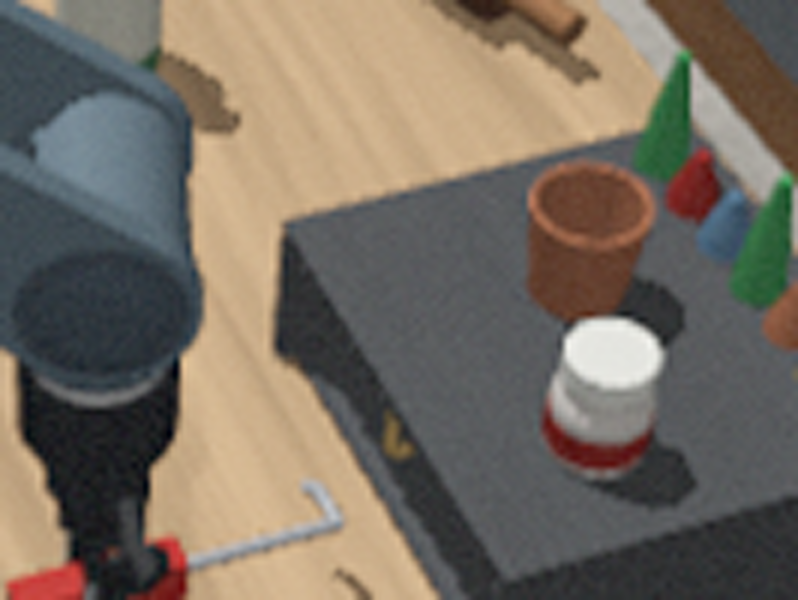

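View pics/t9.png

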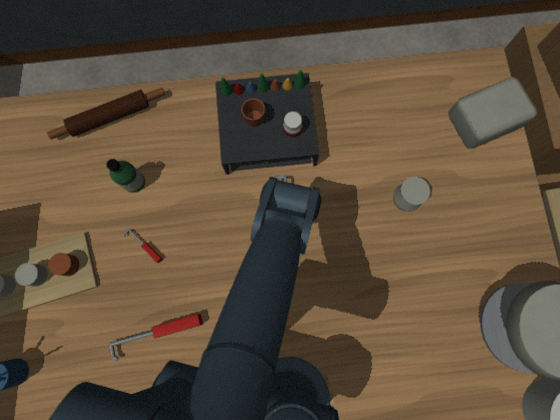

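```bash
python3 - <<'E'
from h import *
np.set_printoptions(precision=4,suppress=True)
S=get_calibration("side")
print(ray(S,260+(338-2.5)/6,120+(521-2.5)/6,.05),"expect",tcp(-.04,-.036)+.1305*HX)
print("lip",ray(S,260+(308-2.5)/6,120+(486-2.5)/6,.05), "eye lower part",[ray(S,260+(398-2.5)/6,120+(452-2.5)/6,z) for z in(.031,.035)])
E
```

```text
[ 0.598  -0.0535  0.05  ] expect [ 0.5945 -0.0554  0.0144]
lip [ 0.5935 -0.0261  0.05  ] eye lower part [array([ 0.6566, -0.0061,  0.031 ]), array([ 0.6547, -0.0093,  0.035 ])]
```

```bash
python3 - <<'E'
from h import *
np.set_printoptions(precision=3,suppress=True)
v=-.036
manip.line_to(tcp(.0,v),Q,vel=.08)
f0=favg(10); print("tare",f0,read_clock())
np.save("f0.npy",f0)
manip.line_to(tcp(.030,v),Q,vel=.05)
f=favg()-f0; print(.030,f)
u=.030
if abs(f).max()<1.5:
  while u<.060:
    u+=.0015
    manip.line_to(tcp(u,v),Q,vel=.02); f=favg(5)-f0
    print(round(u,4),f,round(read_clock(),2),((read_eef_pos()-O)@HX).round(4)+.1305)
    if abs(f[0])>1.2 or abs(f[1])>1.5 or abs(f[2])>2: break
E
```

```text
tare [-0.193 -0.154 -0.729] 15.9917
0.03 [ 0.334  0.288 -0.195]
0.0315 [ 0.541  0.088 -0.22 ] 17.18 0.0315
0.033 [-0.01   0.35   0.125] 17.51 0.033
0.0345 [ 0.133  0.279 -0.149] 17.84 0.0345
0.036 [0.095 0.775 0.073] 18.18 0.036000000000000004
0.0375 [ 0.116  0.512 -0.353] 18.51 0.037500000000000006
0.039 [ 0.558  0.083 -0.107] 18.84 0.03900000000000001
0.0405 [0.04  0.466 0.063] 19.18 0.04050000000000001
0.042 [0.424 0.387 0.174] 19.51 0.04200000000000001
0.0435 [ 0.115  0.298 -0.413] 19.84 0.04350000000000001
0.045 [-0.319  0.419 -0.244] 20.18 0.045
0.0465 [-0.455  0.193 -0.277] 20.51 0.04640000000000001
0.048 [-1.899  0.332  0.179] 20.84 0.047700000000000006
```

```bash
python3 - <<'E'
from h import *
np.set_printoptions(precision=3,suppress=True)
u=.0355; v=-.036
manip.line_to(tcp(u,v),Q,vel=.04)
f0=favg(12); print("tare",f0,read_clock())
np.save("f0.npy",f0)
while v<.03:
    v+=.002 if v<.001 else .001
    manip.line_to(tcp(u,v),Q,vel=.025); f=favg(5)-f0
    print(round(v,4),f,round(read_clock(),2),((read_eef_pos()-O)@HY).round(4))
    if abs(f[0])>1.5 or abs(f[1])>1.3 or abs(f[2])>2: break
E
```

```text
tare [ 0.164  0.109 -0.769] 21.5
-0.034 [-0.272 -0.428 -0.24 ] 21.83 -0.0339
-0.032 [-0.036 -0.118  0.118] 22.17 -0.032
-0.03 [-0.293 -0.326 -0.189] 22.5 -0.03
-0.028 [-0.234 -0.066 -0.592] 22.83 -0.028
-0.026 [-0.074 -0.504  0.034] 23.17 -0.026
-0.024 [-0.336 -0.349 -0.037] 23.5 -0.024
-0.022 [-0.126 -0.044 -0.055] 23.83 -0.022
-0.02 [-0.384  0.093 -0.191] 24.17 -0.0199
-0.018 [-0.217 -0.119  0.101] 24.5 -0.018
-0.016 [ 0.125 -0.419  0.383] 24.83 -0.016
-0.014 [-0.378 -0.485 -0.002] 25.17 -0.014
-0.012 [-0.35  -0.374 -0.309] 25.5 -0.012
-0.01 [ 0.13   0.063 -0.048] 25.83 -0.01
-0.008 [-0.164  0.037  0.39 ] 26.17 -0.008
-0.006 [ 0.059 -0.158 -0.05 ] 26.5 -0.006
-0.004 [-0.261 -0.119 -0.52 ] 26.83 -0.004
-0.002 [-0.292 -0.389 -0.028] 27.17 -0.002
0.0 [-0.508 -0.345 -0.137] 27.5 0.0
0.002 [ 0.608 -0.404 -0.409] 27.83 0.002
0.003 [-0.142 -0.54  -0.507] 28.17 0.003
0.004 [ 0.301  0.182 -0.174] 28.5 0.004
0.005 [ 0.125 -0.033 -0.138] 28.83 0.005
0.006 [-0.346 -0.147 -0.467] 29.17 0.006
0.007 [-0.041 -1.06   0.012] 29.5 0.0069
0.008 [-0.357 -3.826 -0.198] 29.83 0.0076
```

The lip went through the eye untouched, and the rod felt its side at v = 6.5 mm, so the eye is about 14 mm left of middle, matching the image. I'll centre it in the hook and draw.

```bash
python3 - <<'E'
from h import *
np.set_printoptions(precision=3,suppress=True)
f0=np.load("f0.npy"); v=.001
manip.line_to(tcp(.0355,v),Q,vel=.03)
f0=favg(8); print("tare",f0,read_clock()); np.save("f0.npy",f0)
for u in (.024,.018,.012,.004,-.006,-.018,-.03,-.042,-.052):
    manip.line_to(tcp(u,v),Q,vel=.04); f=read_wrist_force()*0; f=favg(4)-f0
    print(u,f,round(read_clock(),2),((read_eef_pos()-O)@HX+.1305).round(4),read_width())
    if abs(f).max()>4.5: break
crop(camera("side"),240,110,133,100,6,f"pics/s10.png")
E
```

```text
tare [-0.104  0.016 -0.902] 30.35
0.024 [-0.169 -0.171 -0.242] 30.85 0.024 0.24396962851815146
0.018 [ 2.239 -0.001  0.331] 31.22 0.0185 0.2389220424849512
0.012 [ 1.743 -0.39   0.52 ] 31.58 0.0119 0.23964869266095812
0.004 [ 1.427 -0.165  0.833] 32.0 0.0036 0.24070452162348008
-0.006 [0.987 0.12  0.563] 32.47 -0.0065 0.24252887577496032
-0.018 [ 1.439 -0.182 -0.287] 32.98 -0.0184 0.23737408921919284
-0.03 [ 0.909 -0.284 -0.202] 33.5 -0.0303 0.23710516793213934
-0.042 [1.577 0.261 0.361] 34.02 -0.0423 0.2380606032951089
-0.052 [ 0.946 -0.099  0.257] 34.48 -0.0523 0.2398971871860056
```

View pics/s10.png

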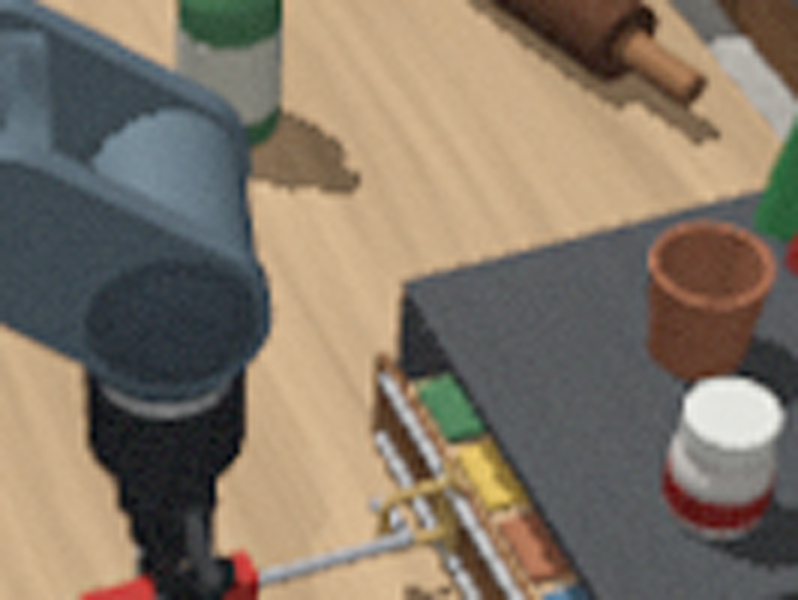

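The tray is coming out nicely. Continue in small steps until the rising pull shows the stop.

```bash
python3 - <<'E'
from h import *
np.set_printoptions(precision=3,suppress=True)
f0=np.load("f0.npy"); v=.001; u=-.052
while u>-.085:
    u-=.002
    manip.line_to(tcp(u,v),Q,vel=.03); f=favg(5)-f0
    print(round(u,3),f,round(read_clock(),2),((read_eef_pos()-O)@HX+.1305).round(4))
    if f[0]>4.8 or abs(f[1:]).max()>3: break
crop(camera("side"),240,110,133,100,6,f"pics/s11.png")
E
```

```text
-0.054 [ 1.789 -0.036 -0.304] 34.87 -0.0539
-0.056 [ 1.977 -0.328 -0.698] 35.2 -0.056
-0.058 [ 1.886 -0.247 -0.149] 35.53 -0.0581
-0.06 [ 2.427 -0.399 -0.677] 35.87 -0.0601
-0.062 [ 2.449 -0.266 -0.429] 36.2 -0.0621
-0.064 [ 2.43  -0.295 -0.229] 36.53 -0.0641
-0.066 [ 2.301 -0.346 -0.066] 36.87 -0.0661
-0.068 [ 2.538 -0.447 -0.662] 37.2 -0.068
-0.07 [ 3.18  -0.365 -1.042] 37.53 -0.0698
-0.072 [ 4.938 -0.107 -1.151] 37.87 -0.0717
```

View pics/s11.png

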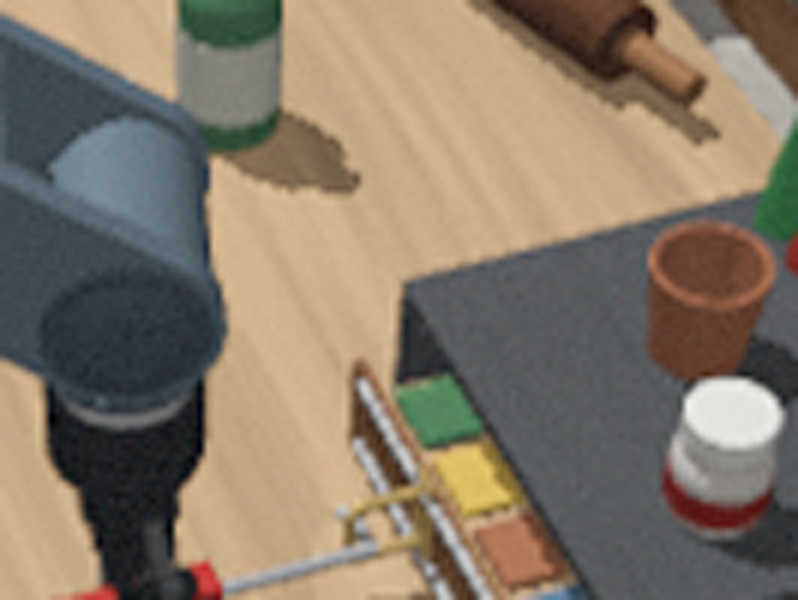

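```bash
python3 - <<'E'
from h import *
np.set_printoptions(precision=3,suppress=True)
f0=np.load("f0.npy"); v=.001
manip.line_to(tcp(-.0732,v),Q,vel=.02); print("final pull",favg(6)-f0,read_clock())
manip.line_to(tcp(-.0515,v),Q,vel=.04); f0=favg(6); print("slack",f0,np.load("f0.npy"),read_clock())
for v in (-.010,-.020,-.030,-.042):
    manip.line_to(tcp(-.0515,v),Q,vel=.05); f=favg(3)-f0; print(v,f,round(read_clock(),2))
    if abs(f).max()>2.5: print("STOP");break
else:
    manip.line_to(tcp(-.14,-.042),Q,vel=.12); print(favg(3)-f0)
    manip.line_to(tcp(-.15,-.03,.07),Q,vel=.15)
    print(read_clock(),read_eef_pos(),read_width())
cv2.imwrite("pics/s12.png",camera("side")[:,:,::-1])
E
```

```text
final pull [ 5.448  0.073 -1.595] 38.2667
slack [-0.053  0.029 -1.295] [-0.104  0.016 -0.902] 39.0583
-0.01 [-0.378  0.049  0.352] 39.48
-0.02 [-0.392 -0.337  1.058] 39.88
-0.03 [-0.289 -0.013  0.809] 40.27
-0.042 [-0.235  0.393  0.119] 40.72
[ 0.168 -0.167  0.511]
42.1917 [ 0.354 -0.046  0.07 ] 0.23793010860235436
```

View pics/s12.png

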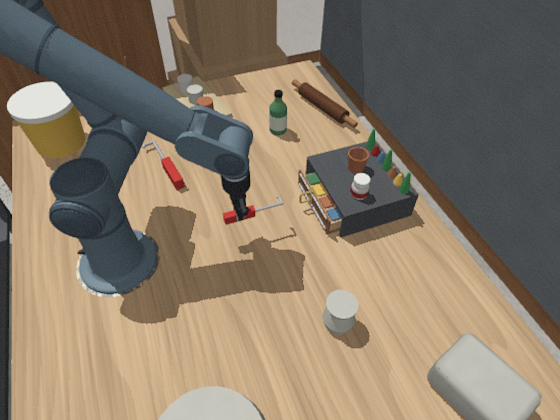

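Unhooked, with the tray fully out. Now lay the hook down where it first lay, clear of everything.

```bash
python3 - <<'E'
from h import *
np.set_printoptions(precision=3,suppress=True)
q=quat(np.radians(-19.5)); x,y=.43,.235
manip.reach([x,y,.05],q)
manip.line_to([x,y,-.012],q,vel=.1); f0=favg(4)
for z in (-.016,-.018,-.0195,-.0205):
    manip.line_to([x,y,z],q,vel=.03); f=favg(3)-f0; print(z,f,round(read_clock(),2))
    if f[2]>2.5: break
jaws.move_gripper(.55,20); print(read_width(),read_wrist_force())
manip.line_to([x,y,.10],q,vel=.12)
print(read_clock(),read_eef_pos())
manip.reach([.40,.14,.22],quat(0))
manip.hold(.3)
print(read_clock(),read_wrist_force())
cv2.imwrite("pics/s13.png",camera("side")[:,:,::-1])
cv2.imwrite("pics/t13.png",camera("top")[:,:,::-1])
E
```

```text
-0.016 [-0.171 -0.6   -0.729] 44.53
-0.018 [ 0.328 -0.338 -0.404] 44.83
-0.0195 [ 0.175 -0.108 -0.591] 45.13
-0.0205 [ 0.212  0.007 -0.544] 45.43
0.5512285224328898 [-0.525 -0.459  0.1  ]
46.9667 [0.429 0.235 0.099]
47.9333 [0.688 0.393 1.551]
```

View pics/s13.png

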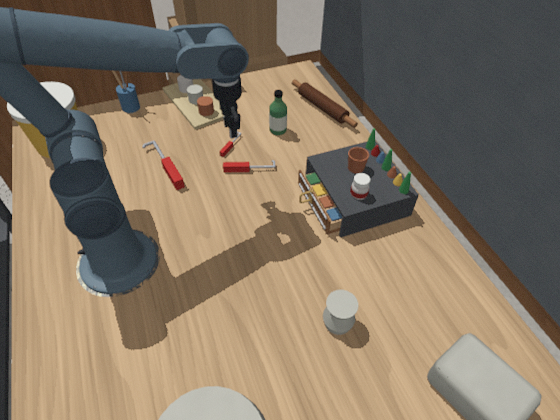

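View pics/t13.png

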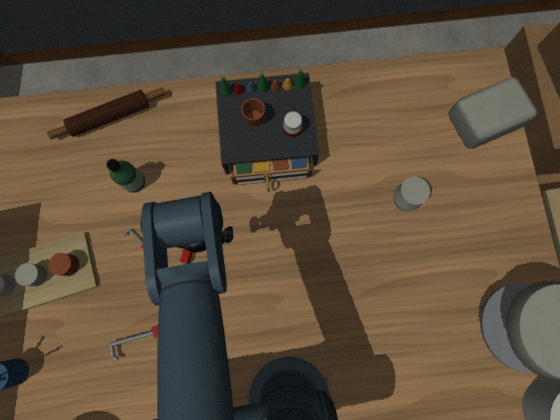

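```bash
python3 - <<'E'
from h import *
im=cv2.imread("pics/s13.png")[:,:,::-1]
crop(im,215,140,133,100,6,"pics/s13c.png")
E
```

```text
(no output)
```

View pics/s13c.png

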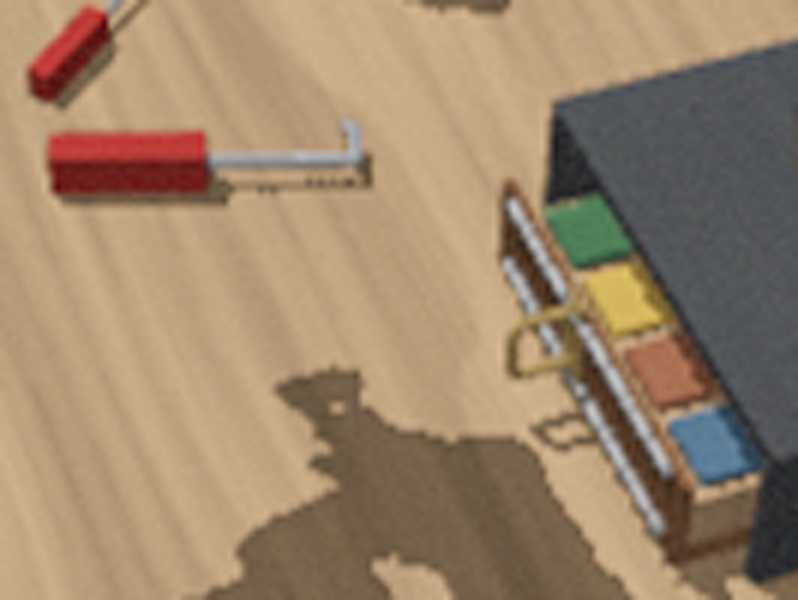

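```bash
python3 -c "
from workcell import *
manip.hand_in(); print(read_clock())"
```

```text
the job is handed in; nothing more can be done
the job is handed in; nothing more can be done
```

The job is handed in at about 48 s on the clock: the tile tray is out against its stop and the hook lies flat on the bench. The hand-in gives no verdict.

- **Hook:** I used the middle-sized one. My first grasp closed on nothing, just above the handle. Two cameras showed the real fingertips about 28 mm behind the reported TCP. The hook had not moved, so I went lower and the second grasp held.
- **Finding the eye:** I touched the tray's face lightly with the hook (1.9 N), then swept sideways until the rod met the eye (3.8 N). That puts the eye about 14 mm left of the middle, matching the image.
- **Drawing the tray:** The pull stayed between 1 and 2.5 N while it slid. It then rose steadily to 5.4 N within about 3 mm of where I expected the stop.
- **Putting down:** Unhooking showed no contact beyond noise. No contact was felt when I set the hook down, but the last pictures show it lying flat, well clear of the shelf and tray.
- **Last check:** The tray's face is at the same place as under the final pull. The jar, pot, bottle and vase appear where they stood, judged by eye. No force or position check disagreed, apart from the TCP offset above.

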